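Prop the airbrush compressor's hood open

TASK

Prop the airbrush compressor's hood open so that it can be serviced: lift the blue hood by its bar right back until it leans on its stop and let go of it there, swing the prop rod up by its red sleeve to its stop, then take the bar again and lower the hood gently, without letting it drop, until the rod's tip sits in the yellow socket and the rod alone carries the hood. Leave the paint jar, the screwdriver and the sanding block where they lie.

Things in the scene. Friction and masses are not known exactly. Their poses are not given: they have to be found in the camera images.
- compressor: Grey open-topped compressor case, fixed to the bench: 240 (x) x 200 (y) x 85 high, origin at the centre of its underside, z up. In this frame the hood's hinge line runs along x at y = -100, z = 85; the hood's bar is on the +y side. Walls 4 thick; the machinery inside is at least 20 below the rim and lies on the -x half, so there is free room for fingers around the rod.
- hood (a joint): Hinge of the blue hood (about 0.55 kg, nearly free): 0 = shut, grows as the +y side goes up; 1.75 rad = leaning back on its stop. Beyond about 1.4 rad it falls back to the stop by itself, below that it falls shut. It reads about 0.87 when the rod carries it.
- bar (a point): Centre of the hood's black bar handle: round, 10 thick, 100 long along the case's x, held by two legs at its ends 45 out from the hood's +y edge (40 free gap for a finger). It lies 245 out from the hinge line and 14 above it when shut, and turns about the hinge with the hood. Frame of the hood: x along the hinge, y from hinge to bar, z out of the hood's outer face. The hood is 240 x 200, with 27 deep edges.
- hinge (a point): Middle of the hood's hinge line, on the case's -y rim; x along the hinge.
- rod (a joint): Pivot of the prop rod, stiff enough that the rod stays where it is left (about 0.05 N m): 0 = lying flat along the case rim, pointing to the hinge; grows as its tip swings up; stop at 1.06 rad. It reads about 1.00 when seated in the socket; the socket draws in a rod standing anywhere from about 0.95 to 1.06.
- pivot (a point): Pivot of the rod, in the case at x = 55, y = 70, z = 85 (case frame). The rod turns about the case's x axis through it. Steel rod, 8 thick, under the hood when that is shut.
- sleeve (a point): Centre of the red grip sleeve on the rod, 13 thick, 34 long, 100 from the pivot along the rod.
- rod_tip (a point): Centre of the ball tip of the rod, 12 in diameter, 156 from the pivot.
- socket (a point): Where the centre of the rod's tip lies when it is seated in the yellow socket: a 45 degree trough with a mouth 40 wide under the hood, 155 from the hinge line, 18 above the hood's lower edge, in line with the rod.
- jar_center (a point): Small amber paint jar with a red cap, 44 diameter, 55 tall, centre. To be left alone.
- screwdriver_grip (a point): Handle of a yellow screwdriver, 180 long, 26 thick, lying on the mat. To be left alone.
- block_center (a point): Cork sanding block, 70 x 40 x 28, centre. To be left alone.

How it is judged (in metres and radians):
On the way, in this order (a step that is already met when the one before it is completed fails the run):
1. the hood leans back on its stop and the robot has let go of it (value of joint hood above 1.65 rad and contact force between each of the arm, the fingers and hood below 0.1 N), for 0.2 s.
2. the prop rod stands swung up while the hood still leans back (value of joint rod above 0.85 rad and value of joint hood above 1.5 rad), for 0.2 s.
At the end, for the whole second after the job is handed in: The rod's tip lies within 8 mm of its seat in the socket, the hood rests on it at 0.80 to 0.95 rad and is still (under 0.1 rad/s), the rod stands beyond 0.9 rad, and the robot touches nothing (distance between rod_tip and socket below 0.008 m and value of joint hood between 0.8 and 0.95 rad and value of joint rod above 0.9 rad and velocity of joint hood between -0.1 and 0.1 rad/s).
It fails at once if the hood is dropped: it falls faster than 1.6 rad/s (velocity of joint hood below -1.6 rad/s).
It fails at once if the paint jar is moved by more than 30 mm (distance of jar_center from where it was at the start of the episode above 0.03 m).
It fails at once if the screwdriver is moved by more than 30 mm (distance of screwdriver_grip from where it was at the start of the episode above 0.03 m).
It fails at once if the sanding block is moved by more than 30 mm (distance of block_center from where it was at the start of the episode above 0.03 m).
It also fails if it takes over 67 s, if anything falls off the work surface, if the arm or the gripper's body presses on something with over 40 N, if the wrist force passes 120 N, or if a joint passes its speed limit or range.

ROBOT

A 6-joint arm with a two-finger parallel gripper is mounted at the origin on the work surface. World frame = base frame: x ahead of the robot, y to its left, z up, the work surface at z = 0. Lengths are in mm, angles in rad, forces in N, time in s.
With the tool pointing down it reaches from about 200 to 875 mm from the base axis. Payload 3.4 kg.
Tool frame: the origin (TCP) lies between the finger pads; the fingertips stand 14 mm ahead of it and the grasp point (between the pads) lies 5 mm behind it (robot.finger_overhang is the z of the fingertips in the tool frame, in mm); z points along the fingers, y is the direction in which the jaws open and shut (so a half turn about z gives the same grasp; the last joint's range is limited). The gripper opens to 94 mm and grips with 3 to 60 N. Pads are 16 mm wide; open, the fingers measure 119 mm over their backs; the gripper's body (75 mm by 177 mm) begins 78 mm behind the grasp point.
Start: joints at [-1.405, 0.276, 1.505, -0, 1.361, -0.121], TCP at [162.657, -551.549, 219.493] pointing down, gripper open.
Joint ranges: [-2.89, 2.89], [-0.75, 2.08], [0.22, 2.7], [-1.18, 4.32], [0.11, 2.71], [-2.7, 2.7]. Speed limits (rad/s): [2.57, 2.57, 3.14, 3.14, 3.14, 3.14].

INTERFACE

Orientations are given as [roll, pitch, yaw] about the fixed x, y, z axes, in that order (R = Rz(yaw) Ry(pitch) Rx(roll)).
In Python, from bench import robot gives the robot as it stands. The module is installed in compiled form; this text tells all that it offers.
- The arm moves only by the shell command python3 -m handwheel 'ROWS'. ROWS is text: rows parted by semicolons, each of 7 numbers parted by spaces: the shift along the world's x, y, z in cm, then the turn, a rotation vector about the world's x, y, z in degrees, then the finger opening in cm, from 0 to 9.4. A call has 1 to 12 rows; each row is the pose to reach, as a shift and turn from the pose commanded when the call began; what a row does not reach only later rows make up. A row lasts 1/8 s, in which the tool goes at most 62.5 mm and 10.7 degrees, less where a joint would pass 70% of its speed; a pose out of reach is approached as far as the arm can. A call with a gripper value outside its range is refused whole. The fingers move at their own pace and stop on an object; the grip force is fixed at half the most. Time passes only in rows, so rows that repeat a pose let the fingers close. It gives the time, the measured TCP pose, the force and the opening at its end, in the units of the state.
- robot.get_state(): the state, without advancing time (a new reading comes with each control period).
- robot.grab_frame(name): name is "scene" or "side" or "wrist"; returns a dict with "frame" (480x640x3 uint8, red, green, blue), "K" (3x3 intrinsics, pixels), "extrinsics" (4x4, takes a point from camera to world coordinates). Camera axes: x right, y down, z forward; pixel columns grow to the right and rows downward; lengths in mm; the calibration is good to about 2 mm. A picture is of the moment at which its call begins. There is no depth.
- robot.sign_off(): hands the job in, once; it reports no verdict.
The state is a dict: "time": time; "qpos": joint angles; "joint_velocities": joint speeds; "joint_efforts": joint torques, N m; "position": TCP position; "ee_rot": TCP orientation; "wrist_force": force on the tool from outside, world axes, zero at the start; "wrist_torque": the same for the moment, N m; "opening": finger opening in mm.
Only numpy, scipy, OpenCV 4.12 (cv2) and the standard library are available. Lean on these libraries where they do the work, as an engineer would, in place of code of your own. Each camera call takes 0.05 s, during which the arm holds its last target. There are 200 camera calls.

## Working session

There is one attempt and no reset: what is moved stays moved. The work goes in short steps, Python scripts to look and compute and a shell command to move; the robot and the scene stay as the last step left them, time stands still between calls to the robot, and variables do not carry over. Pictures are saved under pics/ and viewed, about 8 in all and at most 12, crops included, and the job is handed in when it is done.

```bash
mkdir -p pics; python3 - <<'E'
from bench import robot
import cv2,numpy as np,pickle
d={}
for n in("scene","side"):
    f=robot.grab_frame(n);d[n]=f
    cv2.imwrite(f"pics/{n}0.png",f["frame"][:,:,::-1]);print(n,f["K"].round(1).tolist(),f["extrinsics"].round(3).tolist())
pickle.dump(d,open("d0.pkl","wb"))
s=robot.get_state();print(s)
E
```

```text
scene [[618.8, 0.0, 318.1], [0.0, 618.8, 243.0], [0.0, 0.0, 1.0]] [[0.434, 0.574, -0.695, 1492.859], [0.901, -0.279, 0.332, -369.714], [-0.004, -0.77, -0.638, 929.554], [0.0, 0.0, 0.0, 1.0]]
side [[610.0, 0.0, 323.5], [0.0, 610.0, 232.4], [0.0, 0.0, 1.0]] [[-0.97, -0.146, 0.194, 361.972], [-0.243, 0.541, -0.805, 1022.551], [0.012, -0.828, -0.56, 780.374], [0.0, 0.0, 0.0, 1.0]]
{'time': 0.1, 'qpos': array([-1.40499297e+00,  2.76510753e-01,  1.50597278e+00, -4.13976764e-05,
        1.36069992e+00, -1.21010305e-01]), 'joint_velocities': array([ 0.00039884, -0.000522  , -0.00314732,  0.00010462, -0.00041995,
       -0.00109733]), 'joint_efforts': array([ 1.09584151e-03, -4.05456483e+01, -2.37780154e+01,  7.01942830e-02,
        2.99042137e-02, -4.66399194e-05]), 'position': array([ 162.56141731, -551.04641161,  218.716653  ]), 'ee_rot': array([-3.14000860e+00, -1.51855677e-04,  2.86822203e-01]), 'wrist_force': array([-0.3521378 ,  0.19573822, -0.6390547 ]), 'wrist_torque': array([0.01834455, 0.03733492, 0.05466292]), 'opening': 94.29966456427222}
```

View pics/scene0.png

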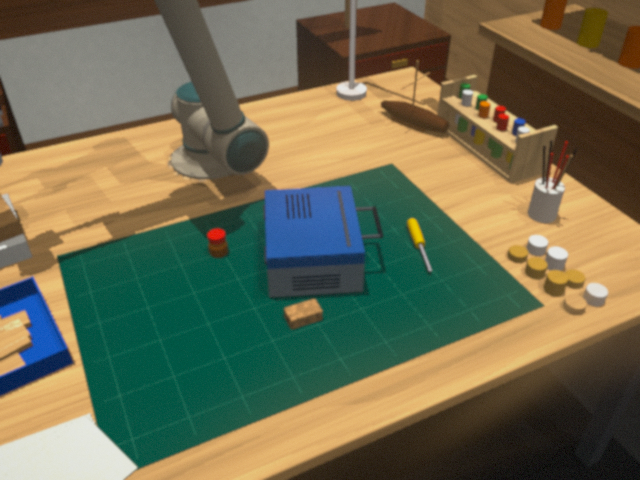

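View pics/side0.png

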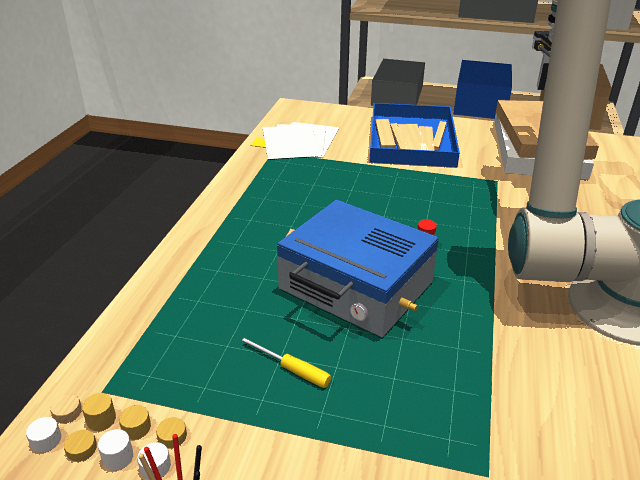

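```bash
python3 - <<'E'
import cv2,pickle,numpy as np
d=pickle.load(open("d0.pkl","rb"))
a=d["scene"]["frame"][175:305,250:390,::-1];b=d["side"]["frame"][190:345,265:450,::-1]
a=cv2.resize(a,None,fx=4,fy=4,interpolation=2);b=cv2.resize(b,None,fx=4,fy=4,interpolation=2)
a=cv2.resize(d["scene"]["frame"][175:305,250:390,::-1],(392,364),interpolation=2) #2.8x
b=cv2.resize(d["side"]["frame"][195:340,270:450,::-1],(396,319),interpolation=2) #2.2x
c=np.zeros((364,800,3),np.uint8);c[:,:392]=a;c[:319,400:796]=b
cv2.imwrite("pics/crop.png",c)
E
```

```text
(no output)
```

View pics/crop.png

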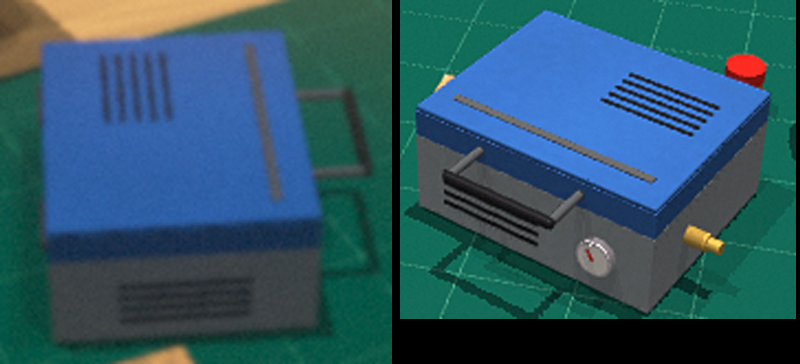

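```bash
cat >h.py <<'E'
import numpy as np,cv2
from scipy.optimize import least_squares
def proj(f,P):
    E=np.linalg.inv(f["extrinsics"]);p=np.asarray(P,float)@E[:3,:3].T+E[:3,3];p=p@np.asarray(f["K"]).T
    return p[:,:2]/p[:,2:]
def T(p,P):
    c,s=np.cos(p[2]),np.sin(p[2]);P=np.asarray(P,float)
    return P@np.array([[c,s,0],[-s,c,0],[0,0,1]])+[p[0],p[1],0]
E
python3 - <<'E'
from h import *
import pickle
d=pickle.load(open("d0.pkl","rb"))
def mod(z):
    return {"scene":[(-120,-100,z),(-120,100,z),(120,100,z),(120,-100,z),(120,-100,0),(120,100,0),(-50,145,99),(50,145,99)],
    "side":[(120,-100,z),(120,100,z),(-120,100,z),(-120,-100,z),(-120,100,0),(120,100,0),(50,145,99),(-50,145,99)]}
px={"scene":[(265,190.4),(351.1,186.1),(364.6,253.2),(267.1,258.9),(270,297.9),(363.6,291.4),(375,207.9),(380.7,236.4)],
"side":[(336.8,199.5),(277.7,243.6),(386.8,295.9),(438.2,238.2),(382.7,337.7),(278.6,288.6),(290.9,275.9),(338.2,293.6)]}
f=lambda p:np.concatenate([(proj(d[k],T(p,mod(p[3])[k]))-px[k]).ravel() for k in px])
r=least_squares(f,[480,0,0,112],loss="soft_l1");print(r.x.round(3));print(f(r.x).reshape(-1,2).round(1).tolist())
print(T(r.x,[(0,145,99),(0,-100,85),(55,70,85)]).round(1))
# other things on the mat plane: jar, driver ends, block
def ray(k,u,v,z):
    F=d[k];E=F["extrinsics"];w=E[:3,:3]@np.linalg.inv(F["K"])@[u,v,1];return (E[:3,3]+w*(z-E[2,3])/w[2]).round(0)
print(ray("scene",218,234,55),ray("scene",303,308,28),ray("scene",411,221,13),ray("scene",430,269,5))
E
```

```text
[ 5.22261e+02  7.69750e+01 -3.64000e-01  1.11384e+02]
[[-1.2, -0.2], [-1.4, -0.3], [-0.3, -0.8], [-1.2, -0.7], [-1.1, -0.3], [-1.5, 0.5], [-1.8, -1.1], [-0.4, -1.9], [-1.7, 1.7], [-1.7, 1.9], [-0.7, -2.8], [-0.2, 0.9], [-0.9, 2.9], [-0.8, 2.4], [0.2, 0.1], [-1.0, 3.4]]
[[573.9 212.5  99. ]
 [486.6 -16.5  85. ]
 [598.6 122.8  85. ]]
[ 413. -104.   55.] [684. -18.  28.] [518. 346.  13.] [677. 296.   5.]
```

```bash
python3 -m handwheel '20.5 38 6 0 0 71 9.4;20.5 38 6 0 0 71 9.4;20.5 38 6 0 0 71 9.4;20.5 38 6 0 0 71 9.4;20.5 38 6 0 0 71 9.4;20.5 38 6 0 0 71 9.4;41.1 76.3 3 0 0 142.7 9.4;41.1 76.3 3 0 0 142.7 9.4;41.1 76.3 3 0 0 142.7 9.4;41.1 76.3 3 0 0 142.7 9.4;41.1 76.3 3 0 0 142.7 9.4;41.1 76.3 3 0 0 142.7 5'; python3 -c "
from bench import robot
print(robot.get_state())"
```

```text
time: 1.6
position: [517.0, 107.3, 254.4]
ee_rot: [-3.141, 0.0, 2.544]
wrist_force: [0.2, -1.1, 1.3]
opening: 87.4
{'time': 1.6, 'qpos': array([ 7.30771580e-02,  1.86615003e-01,  1.53954365e+00, -3.87443416e-04,
        1.41560924e+00, -8.99569189e-01]), 'joint_velocities': array([ 0.85536314,  0.48599853, -0.54908775, -0.00609739,  0.05258043,
       -0.63043038]), 'joint_efforts': array([ -2.12037608, -38.99128675, -21.90704405,   0.34698291,
         0.29482506,   0.54606155]), 'position': array([516.9929687 , 107.28905214, 254.39939791]), 'ee_rot': array([-3.14118392e+00,  1.00835632e-04,  2.54350261e+00]), 'wrist_force': array([ 0.18134974, -1.09717009,  1.25399915]), 'wrist_torque': array([-0.07514878, -0.15551831,  0.07357685]), 'opening': 87.3600015347899}
```

```bash
python3 -m handwheel '0 0 0 0 0 0 4;0 0 0 0 0 0 4;0 0 0 0 0 0 4'
```

```text
time: 1.98
position: [515.9, 104.0, 254.8]
ee_rot: [-3.141, -0.0, 2.535]
wrist_force: [0.2, -0.5, 0.1]
opening: 57.8
```

```bash
python3 -m handwheel '5.8 10.85 -5.5 0 0 13.9 3.6;5.8 10.85 -5.5 0 0 13.9 3.6;5.8 10.85 -5.5 0 0 13.9 3.6;5.8 10.85 -5.5 0 0 13.9 3.6;5.8 10.85 -5.5 0 0 13.9 3.6'; python3 - <<'E'
from bench import robot
import cv2,pickle
f=robot.grab_frame("wrist");cv2.imwrite("pics/w1.png",f["frame"][:,:,::-1]);pickle.dump(f,open("w1.pkl","wb"))
from h import *
P=[522.26,76.975,-.364]
print(proj(f,T(P,[(0,145,99),(-50,145,99),(50,145,99),(-120,100,98),(120,100,98)])).round())
E
```

```text
time: 2.6
position: [574.4, 212.1, 200.9]
ee_rot: [3.141, 0.001, 2.777]
wrist_force: [-1.0, 0.7, -0.1]
opening: 35.6
[[320. 245.]
 [320. 183.]
 [320. 302.]
 [258.  87.]
 [270. 374.]]
```

View pics/w1.png

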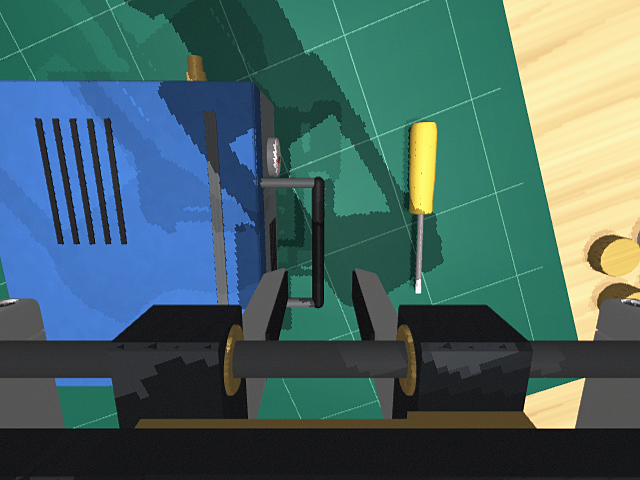

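```bash
python3 -m handwheel '0 0 -5.3 0 0 0 3.6;0 0 -10.7 0 0 0 3.6;0 0 -10.7 0 0 0 3.6;0 0 -10.7 0 0 0 3.6;0 0 -10.7 0 0 0 0.6;0 0 -10.7 0 0 0 0.6;0 0 -10.7 0 0 0 0.6;0 0 -10.7 0 0 0 0.6;0 0 -10.7 0 0 0 0.6'; python3 - <<'E'
# arc displacements in cm from shut
import numpy as np
for a in np.arange(0,1.81,.0875):
    r=np.hypot(245,14);b=np.arctan2(14,245)+a
    y=r*np.cos(b)-245;z=r*np.sin(b)-14
    print(round(a,3),(np.array([y*.356,y*.934,z])/10).round(2))
E
```

```text
time: 3.78
position: [574.2, 210.6, 94.3]
ee_rot: [-3.136, 0.002, 2.781]
wrist_force: [-2.3, -8.3, 7.4]
opening: 9.1
0.0 [-0. -0. -0.]
0.088 [-0.08 -0.2   2.14]
0.175 [-0.22 -0.58  4.24]
0.262 [-0.43 -1.12  6.31]
0.35 [-0.7  -1.84  8.32]
0.438 [-1.03 -2.71 10.25]
0.525 [-1.42 -3.74 12.09]
0.612 [-1.87 -4.91 13.83]
0.7 [-2.37 -6.22 15.45]
0.788 [-2.92 -7.66 16.95]
0.875 [-3.51 -9.22 18.3 ]
0.962 [ -4.15 -10.88  19.51]
1.05 [ -4.81 -12.63  20.55]
1.138 [ -5.51 -14.46  21.42]
1.225 [ -6.23 -16.36  22.12]
1.312 [ -6.98 -18.3   22.64]
1.4 [ -7.73 -20.28  22.98]
1.487 [ -8.49 -22.28  23.13]
1.575 [ -9.26 -24.29  23.09]
1.662 [-10.02 -26.28  22.87]
1.75 [-10.77 -28.25  22.46]
```

```bash
python3 -m handwheel '0 -0.05 1 0 0 0 0.6;-0.08 -0.2 2.14 0 0 0 0.6;-0.22 -0.58 4.24 0 0 0 0.6;-0.43 -1.12 6.31 0 0 0 0.6;-0.7 -1.84 8.32 0 0 0 0.6;-1.03 -2.71 10.25 0 0 0 0.6;-1.42 -3.74 12.09 0 0 0 0.6;-1.42 -3.74 12.09 0 0 0 0.6'
```

```text
time: 4.78
position: [559.8, 174.5, 214.8]
ee_rot: [-3.14, 0.001, 2.779]
wrist_force: [0.2, -3.1, -3.8]
opening: 9.2
```

```bash
python3 -m handwheel '-0.45 -1.17 1.74 0 0 0 0.6;-0.95 -2.48 3.36 0 0 0 0.6;-1.5 -3.92 4.86 0 0 0 0.6;-2.09 -5.48 6.21 0 0 0 0.6;-2.73 -7.14 7.42 0 0 0 0.6;-3.39 -8.89 8.46 0 0 0 0.6;-4.09 -10.72 9.33 0 0 0 0.6;-4.81 -12.62 10.03 0 0 0 0.6;-5.56 -14.56 10.55 0 0 0 0.6;-6.31 -16.54 10.89 0 0 0 0.6;-6.31 -16.54 10.89 0 0 0 0.6'
```

```text
time: 6.15
position: [496.4, 9.3, 325.3]
ee_rot: [3.141, 0.003, 2.778]
wrist_force: [-0.4, 2.3, 8.7]
opening: 8.7
```

```bash
python3 -m handwheel '-0.76 -2 0.15 0 0 0 0.6;-1.53 -4.01 0.11 0 0 0 0.6;-2.29 -6 -0.11 0 0 0 0.6;-2.95 -7.75 -0.47 0 0 0 0.6;-2.95 -7.75 -0.47 0 0 0 0.6;-2.95 -7.75 -0.47 0 0 0 3.6;-2.95 -7.75 -0.47 0 0 0 3.6;-2.95 -7.75 -0.47 0 0 0 3.6;-2.95 -7.75 -0.47 0 0 0 3.6;-2.95 -7.75 4 0 0 0 3.6;-2.95 -7.75 8 0 0 0 3.6;-2.95 -7.75 8 0 0 0 3.6'
python3 - <<'E'
from bench import robot
import cv2,pickle,numpy as np
d={}
for n in("scene","side"):
    f=robot.grab_frame(n);d[n]=f
pickle.dump(d,open("d1.pkl","wb"))
c=np.zeros((480,800,3),np.uint8)
c[:400,:400]=cv2.resize(d["scene"]["frame"][110:310,200:400,::-1],(400,400),interpolation=2)
c[:480,400:]=cv2.resize(d["side"]["frame"][100:340,250:450,::-1],(400,480),interpolation=2)
cv2.imwrite("pics/o1.png",c)
from h import *
P=[522.26,76.975,-.364]
pts=T(P,[(55,70,85),(55,-30,85),(55,-86,85)]);print(pts.round(1))
print(((proj(d["scene"],pts)-[200,110])*2).round(),((proj(d["side"],pts)-[250,100])*2+[400,0]).round())
E
```

```text
time: 7.65
position: [469.0, -66.7, 405.4]
ee_rot: [3.141, 0.006, 2.78]
wrist_force: [0.5, -0.7, -0.4]
opening: 35.8
[[598.6 122.8  85. ]
 [563.   29.4  85. ]
 [543.  -23.   85. ]]
[[291. 266.]
 [198. 271.]
 [145. 274.]] [[526. 322.]
 [584. 274.]
 [614. 249.]]
```

View pics/o1.png

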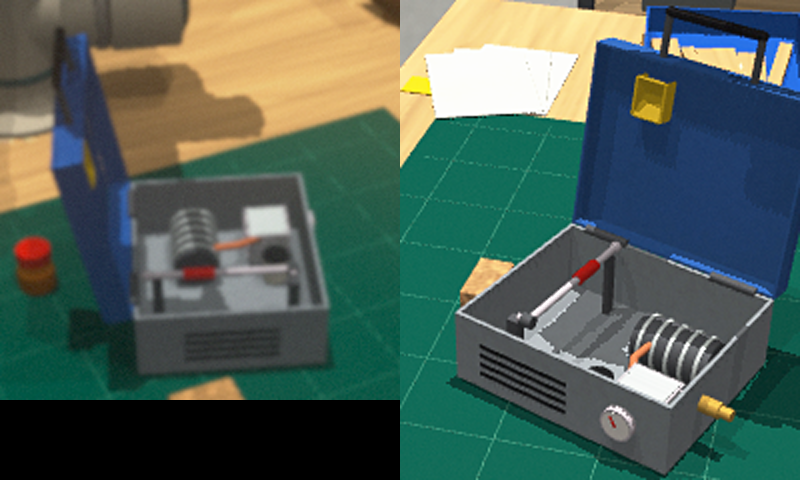

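```bash
python3 -m handwheel '5 5 0 0 0 -10 3.6;9.4 9.6 0 0 0 -20 3.6;9.4 9.6 0 0 0 -90 3.6;9.4 9.6 0 0 0 -90 3.6;9.4 9.6 0 0 0 -90 3.6;9.4 9.6 0 0 0 -90 3.6;9.4 9.6 0 0 0 -90 3.6;9.4 9.6 0 0 0 -90 3.6;9.4 9.6 0 0 0 -90 3.6;9.4 9.6 -6 0 0 -90 3.6;9.4 9.6 -12 0 0 -90 3.6;9.4 9.6 -16 0 0 -90 3.6'
python3 -m handwheel '0 0 -4.5 0 0 0 3.6;0 0 -4.5 0 0 0 3.6;0 0 -4.5 0 0 0 3.6'
python3 - <<'E'
from bench import robot
import cv2
f=robot.grab_frame("wrist");cv2.imwrite("pics/w2.png",f["frame"][:,:,::-1])
from h import *
P=[522.26,76.975,-.364]
print(proj(f,T(P,[(55,70,85),(55,-30,85),(55,-86,85)])).round())
E
```

```text
time: 9.25
position: [559.0, 29.7, 237.7]
ee_rot: [-3.135, 0.002, 1.209]
wrist_force: [1.2, 0.1, -0.9]
opening: 35.7
time: 9.62
position: [562.2, 29.5, 198.2]
ee_rot: [3.141, -0.0, 1.209]
wrist_force: [0.1, 0.5, 1.4]
opening: 35.9
[[322. 118.]
 [321. 242.]
 [321. 303.]]
```

View pics/w2.png

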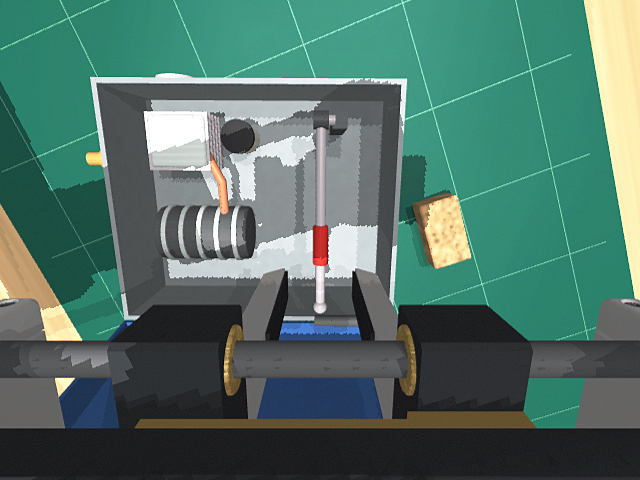

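```bash
python3 -m handwheel '0 0 -6 0 0 0 3.6;0 0 -11.7 0 0 0 3.6;0 0 -11.7 0 0 0 3.6;0 0 -11.7 0 0 0 3.6;0 0 -11.7 0 0 0 0.8;0 0 -11.7 0 0 0 0.8;0 0 -11.7 0 0 0 0.8;0 0 -11.7 0 0 0 0.8'
python3 -m handwheel '0.05 0.14 1.99 -5.3 2 0 0.8;0.25 0.64 3.9 -10.7 4.1 0 0.8;0.57 1.49 5.67 -16.1 6.1 0 0.8;1.01 2.65 7.21 -21.4 8.2 0 0.8;1.41 3.69 8.18 -25.4 9.7 0 0.8;1.7 4.46 8.74 -28 10.7 0 0.8;1.78 4.66 8.87 -28 10.7 0 0.8;1.78 4.66 8.87 -28 10.7 0 0.8;1.78 4.66 8.87 -28 10.7 0 0.8'
```

```text
time: 10.68
position: [562.6, 29.4, 81.2]
ee_rot: [3.139, -0.001, 1.209]
wrist_force: [1.2, -1.0, 0.2]
opening: 12.2
time: 11.8
position: [580.2, 75.6, 169.0]
ee_rot: [3.142, 0.521, 1.208]
wrist_force: [4.2, -3.0, -3.2]
opening: 12.0
```

```bash
python3 -m handwheel '0 0 0 0 0 0 3.6;0 0 0 0 0 0 3.6;0 0 0 0 0 0 3.6;0.9 2.3 4.3 0 0 0 3.6;1.8 4.7 8.7 0 0 0 3.6;2.7 7 13 0 0 0 3.6;2.7 7 13 0 0 0 3.6'
python3 - <<'E'
from bench import robot
import cv2,pickle,numpy as np
from h import *
d={n:robot.grab_frame(n) for n in("scene","side")}
pickle.dump(d,open("d2.pkl","wb"))
c=np.zeros((480,800,3),np.uint8)
c[:400,:400]=cv2.resize(d["scene"]["frame"][110:310,200:400,::-1],(400,400),interpolation=2)
c[:480,400:]=cv2.resize(d["side"]["frame"][100:340,250:450,::-1],(400,480),interpolation=2)
cv2.imwrite("pics/o2.png",c)
P=[522.26,76.975,-.364]
for t in(.95,1,1.06):
    C,S=np.cos(t),np.sin(t)
    pts=T(P,[(55,70-100*C,85+100*S),(55,70-156*C,85+156*S)])
    print(t,((proj(d["scene"],pts)-[200,110])*2).round().tolist(),((proj(d["side"],pts)-[250,100])*2+[400,0]).round().tolist())
b=1.75+np.arctan2(14,245);B=T(P,[(x,-100+245.4*np.cos(b),85+245.4*np.sin(b)) for x in(-50,0,50)]);print(B.round(1),((proj(d["side"],B)-[250,100])*2+[400,0]).round().tolist())
E
```

```text
time: 12.68
position: [607.8, 148.1, 302.3]
ee_rot: [3.137, 0.518, 1.208]
wrist_force: [-1.0, -0.2, 0.7]
opening: 36.1
0.95 [[237.0, 208.0], [204.0, 173.0]] [[562.0, 223.0], [583.0, 167.0]]
1 [[241.0, 206.0], [210.0, 169.0]] [[560.0, 223.0], [579.0, 166.0]]
1.06 [[246.0, 203.0], [218.0, 165.0]] [[557.0, 222.0], [574.0, 165.0]]
[[419.5 -52.4 323.6]
 [466.2 -70.2 323.6]
 [512.9 -88.  323.6]] [[762.0, 37.0], [714.0, 24.0], [668.0, 12.0]]
```

View pics/o2.png

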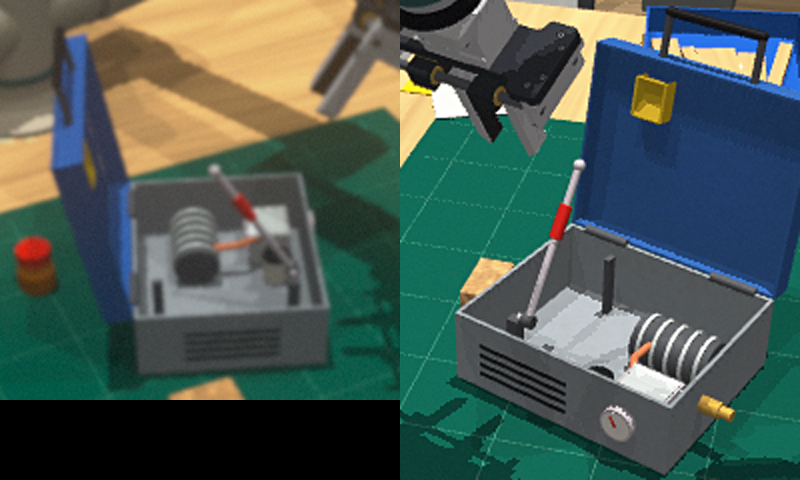

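```bash
python3 -m handwheel '0 0 6 10 -3.8 0 3.6;0 0 12 20 -7.6 0 3.6;0 0 12 28 -10.7 0 3.6;0 0 12 28 -10.7 0 3.6'
python3 -m handwheel '-2 -3 0 0 0 10 3.6;-4 -6 0 0 0 20 3.6;-6 -9 0 0 0 30 3.6;-8 -12 0 0 0 40 3.6;-10 -15 0 0 0 50 3.6;-12 -18 0 0 0 60 3.6;-14.2 -21.8 0 0 0 70 3.6;-14.2 -21.8 0 0 0 80 3.6;-14.2 -21.8 0 0 0 90 3.6;-14.2 -21.8 0 0 0 90 3.6;-14.2 -21.8 0 0 0 90 3.6'
```

```text
time: 13.28
position: [604.9, 143.0, 419.7]
ee_rot: [-3.141, 0.001, 1.204]
wrist_force: [0.3, 0.4, -0.2]
opening: 36.1
time: 14.65
position: [464.6, -71.5, 417.7]
ee_rot: [-3.141, -0.004, 2.778]
wrist_force: [0.3, 0.4, 0.5]
opening: 36.0
```

```bash
python3 -m handwheel '0.2 0.1 -5 0 0 0 3.6;0.2 0.1 -9.9 0 0 0 3.6;0.2 0.1 -9.9 0 0 0 3.6;0.2 0.1 -9.9 0 0 0 3.6;0.2 0.1 -9.9 0 0 0 0.6;0.2 0.1 -9.9 0 0 0 0.6;0.2 0.1 -9.9 0 0 0 0.6;0.2 0.1 -9.9 0 0 0 0.6;0.2 0.1 -9.9 0 0 0 0.6'
python3 - <<'E'
import numpy as np
r=np.hypot(245,14);b0=np.arctan2(14,245)
p=lambda a:np.array([.356*r*np.cos(b0+a),.934*r*np.cos(b0+a),r*np.sin(b0+a)])/10
for a in np.arange(1.75,.8,-.07):
    print(round(a,3),(p(a)-p(1.75)).round(2))
E
```

```text
time: 15.78
position: [466.8, -71.6, 321.1]
ee_rot: [-3.141, 0.002, 2.779]
wrist_force: [-1.1, -1.6, 5.7]
opening: 9.0
1.75 [0. 0. 0.]
1.68 [0.6  1.57 0.34]
1.61 [1.21 3.16 0.57]
1.54 [1.82 4.76 0.67]
1.47 [2.43 6.37 0.66]
1.4 [3.04 7.97 0.52]
1.33 [3.64 9.55 0.27]
1.26 [ 4.24 11.12 -0.1 ]
1.19 [ 4.82 12.66 -0.59]
1.12 [ 5.4  14.16 -1.2 ]
1.05 [ 5.95 15.62 -1.91]
0.98 [ 6.49 17.03 -2.73]
0.91 [ 7.   18.38 -3.66]
0.84 [ 7.5  19.67 -4.68]
```

```bash
python3 -m handwheel '0.6 1.57 0.34 0 0 0 0.6;1.21 3.16 0.57 0 0 0 0.6;1.82 4.76 0.67 0 0 0 0.6;2.43 6.37 0.66 0 0 0 0.6;3.04 7.97 0.52 0 0 0 0.6;3.64 9.55 0.27 0 0 0 0.6;4.24 11.12 -0.1 0 0 0 0.6;4.82 12.66 -0.59 0 0 0 0.6;5.4 14.16 -1.2 0 0 0 0.6;5.95 15.62 -1.91 0 0 0 0.6;5.95 15.62 -1.91 0 0 0 0.6'
```

```text
time: 17.15
position: [527.1, 86.9, 300.1]
ee_rot: [3.141, 0.0, 2.781]
wrist_force: [5.5, -2.3, -0.3]
opening: 9.0
```

```bash
python3 -m handwheel '0.27 0.7 -0.4 0 0 0 0.6;0.54 1.41 -0.82 0 0 0 0.6;0.8 2.09 -1.28 0 0 0 0.6;1.05 2.76 -1.75 0 0 0 0.6;1.2 3.14 -2.04 0 0 0 0.6;1.2 3.14 -2.04 0 0 0 0.6;1.2 3.14 -2.04 0 0 0 0.6'
python3 -m handwheel '0.07 0.18 -0.14 0 0 0 0.6;0.14 0.36 -0.29 0 0 0 0.6;0.14 0.36 -0.29 0 0 0 0.6;0.14 0.36 -0.29 0 0 0 0.6'
python3 - <<'E'
from bench import robot
import cv2,numpy as np
d={n:robot.grab_frame(n) for n in("scene","side")}
c=np.zeros((480,800,3),np.uint8)
c[:400,:400]=cv2.resize(d["scene"]["frame"][110:310,200:400,::-1],(400,400),interpolation=2)
c[:480,400:]=cv2.resize(d["side"]["frame"][100:340,250:450,::-1],(400,480),interpolation=2)
cv2.imwrite("pics/o3.png",c)
E
```

```text
time: 18.02
position: [538.2, 115.8, 281.4]
ee_rot: [-3.139, 0.002, 2.779]
wrist_force: [2.1, -5.0, 4.5]
opening: 9.0
time: 18.52
position: [538.5, 116.6, 280.8]
ee_rot: [-3.134, 0.004, 2.778]
wrist_force: [-2.3, -11.3, 15.0]
opening: 8.8
```

View pics/o3.png

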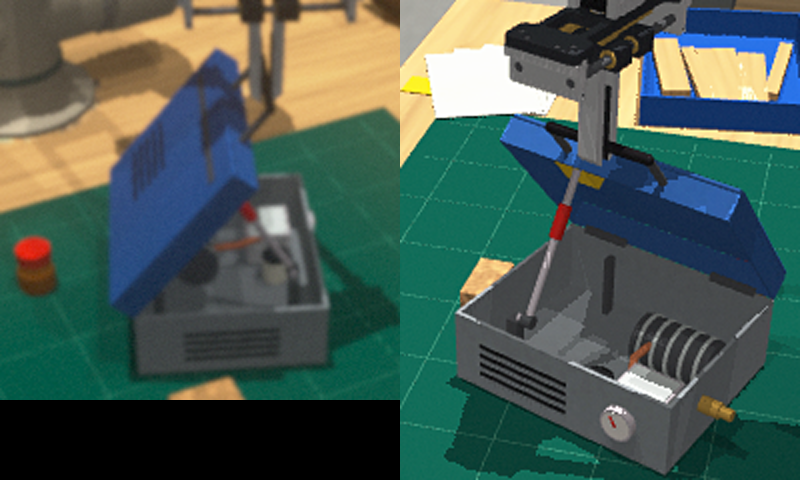

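```bash
python3 -m handwheel '0 0 0 0 0 0 3.6;0 0 0 0 0 0 3.6;0 0 0 0 0 0 3.6;0 0 0 0 0 0 3.6;0 0 4 0 0 0 3.6;0 0 8 0 0 0 3.6;0 0 14 0 0 0 3.6;0 0 14 0 0 0 3.6;0 0 14 0 0 0 3.6'
python3 - <<'E'
from bench import robot
import cv2,pickle,numpy as np
from h import *
d={n:robot.grab_frame(n) for n in("scene","side")}
pickle.dump(d,open("d4.pkl","wb"))
c=np.zeros((480,800,3),np.uint8)
c[:480,:300]=cv2.resize(d["scene"]["frame"][130:250,250:325,::-1],(300,480),interpolation=2)
c[:480,300:]=cv2.resize(d["side"]["frame"][150:270,290:415,::-1],(500,480),interpolation=2)
cv2.imwrite("pics/o4.png",c)
P=[522.26,76.975,-.364]
H=lambda a,x,y,z:(x,-100+y*np.cos(a)-z*np.sin(a),85+y*np.sin(a)+z*np.cos(a))
for a in(.84,.87,.9,.93):
    B=T(P,[H(a,-50,245,14),H(a,50,245,14),H(a,120,200,0),H(a,-120,200,0),H(a,120,200,27)])
    print(a,((proj(d["scene"],B)-[250,130])*4).round().tolist(),((proj(d["side"],B)-[290,150])*4+[300,0]).round().tolist())
for t in(.95,1,1.06):
    C,S=np.cos(t),np.sin(t)
    B=T(P,[(55,70-l*C,85+l*S) for l in(83,117,150)])
    print(t,((proj(d["scene"],B)-[250,130])*4).round().tolist(),((proj(d["side"],B)-[290,150])*4+[300,0]).round().tolist())
E
```

```text
time: 19.75
position: [539.1, 120.5, 416.9]
ee_rot: [-3.141, -0.001, 2.78]
wrist_force: [-0.7, -1.2, -0.9]
opening: 36.0
0.84 [[335.0, 39.0], [356.0, 144.0], [330.0, 302.0], [285.0, 45.0], [288.0, 273.0]] [[622.0, 143.0], [426.0, 76.0], [325.0, 99.0], [785.0, 263.0], [351.0, 48.0]]
0.87 [[324.0, 32.0], [345.0, 136.0], [321.0, 296.0], [277.0, 39.0], [277.0, 268.0]] [[630.0, 128.0], [433.0, 62.0], [331.0, 88.0], [791.0, 250.0], [357.0, 38.0]]
0.9 [[312.0, 25.0], [333.0, 129.0], [311.0, 290.0], [269.0, 33.0], [266.0, 263.0]] [[638.0, 113.0], [441.0, 48.0], [337.0, 77.0], [797.0, 238.0], [364.0, 28.0]]
0.93 [[301.0, 19.0], [320.0, 123.0], [301.0, 284.0], [260.0, 28.0], [255.0, 258.0]] [[646.0, 99.0], [449.0, 34.0], [343.0, 66.0], [803.0, 225.0], [371.0, 18.0]]
0.95 [[293.0, 356.0], [254.0, 315.0], [215.0, 274.0]] [[452.0, 280.0], [477.0, 213.0], [501.0, 147.0]]
1 [[299.0, 352.0], [263.0, 310.0], [228.0, 267.0]] [[448.0, 279.0], [471.0, 211.0], [494.0, 144.0]]
1.06 [[308.0, 348.0], [275.0, 303.0], [243.0, 258.0]] [[443.0, 279.0], [464.0, 210.0], [485.0, 142.0]]
```

View pics/o4.png

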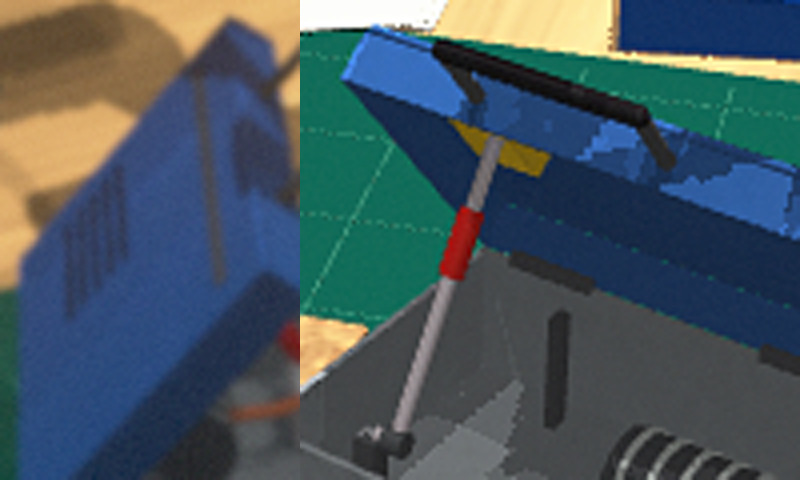

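```bash
cat >red.py <<'E'
from h import *
import pickle,sys
def cen(f,k):
    im=f["frame"].astype(int);m=(im[...,0]>90)&(im[...,1]<60)&(im[...,2]<60)
    n,l,st,c=cv2.connectedComponentsWithStats(m.astype(np.uint8));P=proj(f,[[575,60,120]])[0]
    i=[j for j in range(1,n) if st[j,4]>15];j=min(i,key=lambda j:np.hypot(*(c[j]-P)));return c[j],st[j].tolist()
P=[522.26,76.975,-.364]
rod=lambda t,dx:T([P[0]+dx[0],P[1]+dx[1],P[2]],[(55,70-100*np.cos(t),85+100*np.sin(t)+dx[2])])
if __name__=="__main__":
    D={n:pickle.load(open(n+".pkl","rb")) for n in("d1","d2","d4")}
    for n in D:
        for k in("scene","side"):print(n,k,cen(D[n][k],k))
    cs={n:{k:cen(D[n][k],k)[0] for k in("scene","side")} for n in D}
    def f(p):
        r=[]
        for n,t in(("d1",0),("d2",p[0]),("d4",p[1])):
            for k in("scene","side"):
                if n=="d4" and k=="scene":continue
                r+=list(proj(D[n][k],rod(t,p[2:5]))[0]-cs[n][k])
        return r+list(np.array(p[2:5])/3)
    s=least_squares(f,[1,1,0,0,0]);print(s.x.round(3),np.round(s.fun,2))
E
python3 red.py
```

```text
d1 scene (array([299.21428571, 245.69047619]), [291, 243, 16, 6, 84])
d1 side (array([342.86585366, 235.01219512]), [336, 230, 14, 13, 82])
d2 scene (array([321.29508197, 213.40983607]), [316, 209, 11, 11, 61])
d2 side (array([329.72321429, 210.54464286]), [325, 202, 11, 18, 112])
d4 scene (array([323.425, 215.225]), [321, 211, 6, 9, 40])
d4 side (array([329.73913043, 210.57391304]), [325, 202, 11, 18, 115])
[ 1.011  1.002  0.587 -0.79   0.913] [-0.54 -0.13 -0.94  1.23 -0.68 -0.98 -0.22  0.01 -0.01  0.03  0.2  -0.26
  0.3 ]
```

```bash
python3 -c "
from bench import robot
s=robot.get_state();print(s['time'],s['wrist_force'],s['position']);print(robot.sign_off())"
```

```text
19.85 [ 0.15550479  0.21692498 -1.02905822] [538.75022882 120.35010854 415.77623526]
the job is handed in; nothing more can be done
None
```

I propped the hood open on the rod and handed the job in at 19.9 s. The hand-in gives no verdict, so the result rests on my own checks.

**What I did:**
- I lifted the hood by its bar to about 1.74 rad, let go, and it settled on its stop.
- I swung the rod up by its sleeve to about 1.01 rad. That is short of its 1.06 stop, but inside the range the socket draws in.
- I took the bar again and lowered the hood at about 0.6 rad/s or less until the rod took the load. I pressed lightly with about 15 N, then released and backed 14 cm up.

**Last checks:**
- After release the hood stayed up on the rod, with the tip in the yellow socket and the gripper clear. Wrist force was about 1 N.
- The rod read about 1.00–1.01 rad, give or take 0.02.
- The hood read about 0.895 rad, a little above the nominal 0.87 but inside 0.80–0.95. If that reading is right, the tip sits an estimated 3–6 mm off its seat, against the 8 mm limit.
- I could not see the tip itself in the socket, because the hood's edge hides it from both cameras.
- I never knowingly touched the jar, screwdriver or block. I did not measure their positions again at the end.

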